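Refit the hub and end cap of a blood-tube mixer

TASK

Refit the bench mixer: put the open hub with the large round flange on the mixer's upright spigot, flange face down and flat on the steel plate. Then put the closed-topped end cap with the smaller round flange on the spigot too, flange face down and flat on top of the hub.

Things in the scene. Friction and masses are not known exactly. Their poses are not given: they have to be found in the camera images.
- seat (a point): Foot of the spigot, on its axis at the upper face of the round steel plate (110 mm across) on the mixer, a low white housing 180 x 180 mm; 54 mm above the bench, z up. The spigot is a fixed steel pin, 18 mm in diameter, 76 mm tall above the plate, its last 8 mm tapering to 6 mm across. A tube rack (up to 80 mm high) and a bottle (150 mm) stand well beyond the mixer.
- hub_mid (a point): Centre (half-way up, on the axis) of the loose dark anodised aluminium hub, 60 mm tall, 260 g, standing flange down: round flange 90 mm wide, 6 mm thick, then a round barrel 46 mm wide; 28 mm bore right through. z: axis, up. Seated, its centre is 30 mm above the plate and the spigot stands 16 mm out of its top: grip the barrel's upper half. Not the part with the square flange, 40 mm tall.
- cap_mid (a point): Centre (half-way up, on the axis) of the loose dark anodised aluminium end cap, 60 mm tall, 150 g, standing flange down: round flange 64 mm wide, 6 mm thick, then a round barrel 36 mm wide with closed top; 28 mm bore, 45 mm deep, from below. z: axis, up. Seated, its centre is 90 mm above the plate. Not the flangeless collar, 34 mm tall. These loose parts stand at least 110 mm apart beside the mixer.

How it is judged:
By the outcome, as a careful person would: the job done as asked, in the order asked, and still so for the second after the job is handed in, with the robot touching nothing.
It also fails if it takes over 70 s, if anything falls off the work surface, if the arm or the gripper's body presses on something with over 40 N, if the wrist force passes 120 N, or if a joint passes its speed limit or range.

ROBOT

A 7-joint arm with a two-finger parallel gripper is mounted at the origin on the work surface. World frame = base frame: x ahead of the robot, y to its left, z up, the work surface at z = 0. Lengths are in m, angles in rad, forces in N, time in s.
With the tool pointing down it reaches from about 0.35 to 0.9 m from the base axis. Payload 8.1 kg.
Tool frame: the origin (TCP) lies midway between the tips of the shut fingers; the grasp point (between the pads) lies arm.grasp_offset behind it (arm.grasp_offset is the distance from the TCP to the grasp point, in m); z points along the fingers, y is the line along which they close (so a half turn about z gives the same grasp; the last joint's range is limited). The gripper opens to 92 mm and grips with 3 to 60 N. Pads are 19 mm wide; open, the fingers measure 130 mm over their backs; the gripper's body (75 mm by 190 mm) begins 47 mm behind the grasp point.
Start: joints at [1.188, 0.434, 0.025, 1.573, -0.012, 1.134, -0.075], TCP at [0.173, -0.601, 0.227] pointing down, gripper open.
Joint ranges: [-2.62, 2.62], [-0.44, 2.09], [-1.27, 1.32], [0.08, 2.57], [-1.32, 4.46], [0.12, 2], [-2.74, 2.74]. Speed limits (rad/s): [2.22, 2.22, 3.01, 3.01, 3.14, 3.14, 3.14].

INTERFACE

Orientations are given as a rotation vector (axis times angle).
In Python, from cell import observe, imaging, arm gives the robot as it stands.
- The arm moves only by the tool apply_moves, never from a script. Its argument "commands" is a list of rows, each a list of 5 numbers: the opening in per cent of the stroke, from 0 (shut) to 100 (fully open), then the shift along the world's x, y, z in units of 0.06 m (1.0 is 0.06 m), then the turn about the world's z in units of 0.5 rad (1.0 is 0.5 rad). A call has 1 to 12 rows; each row shifts and turns the commanded pose from where the row before left it; what a row does not reach is not made up. A row lasts 1/8 s, in which the tool goes at most 62.5 mm and 10.7 degrees, less where a joint would pass 70% of its speed; a pose out of reach is approached as far as the arm can. A call with a number of a shift or a turn outside -1 to 1 is refused whole. A call with a gripper value outside its range is refused whole. The fingers move at their own pace and stop on an object; "newtons" is the grip in N (left out, the last holds). Time passes only in rows, so rows that do not move let the fingers close. It gives the time, the measured TCP pose, the force, the opening and the grip force at its end, in the units of the state.
- observe(): the state, without advancing time (a new reading comes with each control period).
- imaging.get_image(name): name is "side" or "top" or "wrist"; returns (picture, depth): 480x640x3 uint8, red, green, blue; 480x640 float32, m along the optical axis (not along the pixel's ray), 0 where there is no reading.
- imaging.camera_params(name): a dict with "camera_matrix" (3x3 intrinsics, pixels), "dist" ([k1, k2, p1, p2, k3] as OpenCV has them; the pictures are not rectified), "origin" and "rotation" of the camera in the world; the wrist camera has in their place "tool_from_camera" (4x4, takes a point from camera to tool coordinates, whose origin is the TCP and whose axes are the flange's). Camera axes: x right, y up, looking along -z (the intrinsics and any distortion apply to the point x, -y, -z); pixel columns grow to the right and rows downward; lengths in m; the calibration is good to about 2 mm. A picture is of the moment at which its call begins: read the wrist's pose just before it. camera_params takes no time and is no camera call.
- arm.sign_off(): hands the job in; it is judged then, once.
The state is a dict: "clock": time; "joints": joint angles; "dq": joint speeds; "joint_efforts": joint torques, N m; "position": TCP position; "ee_rot": TCP orientation; "force": force on the tool from outside, world axes, zero at the start; "ft_torque": the same for the moment, N m; "width": opening from 0.0 (shut) to 1.0 (fully open); "gripper_force": force on a finger pad.
Only numpy, scipy, OpenCV 4.12 (cv2) and the standard library are available. Lean on these libraries where they do the work, as an engineer would, in place of code of your own. Each camera call takes 0.05 s, during which the arm holds its last target. There are 200 camera calls.

## Working session

There is one attempt and no reset: what is moved stays moved. The work goes in short steps, Python scripts to look and compute and a tool call to move; the robot and the scene stay as the last step left them, time stands still between calls to the robot, and variables do not carry over. Pictures are saved under pics/ and viewed, at most 10 in all, crops included, and the job is handed in when it is done.

Besides the shell and the picture viewer there is one more tool, called after "Emit:" as name([rows], argument=value, ...), one row to a line, values as JSON. apply_moves: Moves the arm, as the interface text tells. Its arguments: {"type":"object","properties":{"commands":{"type":"array"},"newtons":{"type":"number"}},"required":["commands"]}

```bash
mkdir -p pics; cat > h.py <<'E'
import numpy as np, cv2
from cell import observe, imaging, arm
from scipy.spatial.transform import Rotation as R
def grab(n):
    s=observe(); im,d=imaging.get_image(n); p=imaging.camera_params(n)
    K=np.array(p["camera_matrix"],float); D=np.array(p["dist"],float)
    if "origin" in p: o=np.array(p["origin"],float); Rm=np.array(p["rotation"],float)
    else:
        T=np.array(p["tool_from_camera"]); Rt=R.from_rotvec(s["ee_rot"]).as_matrix()
        Rm=Rt@T[:3,:3]; o=np.array(s["position"])+Rt@T[:3,3]
    if Rm.shape!=(3,3): Rm=R.from_rotvec(Rm).as_matrix()
    return im,d,(K,D,o,Rm)
def rays(uv,c):
    K,D,o,Rm=c; q=cv2.undistortPoints(np.array(uv,float).reshape(-1,1,2),K,D)[:,0]
    return np.c_[q[:,0],-q[:,1],-np.ones(len(q))]@Rm.T
def plane(uv,c,z):
    r=rays(uv,c); return c[2]+r*((z-c[2][2])/r[:,2])[:,None]
def cloud(d,c):
    v,u=np.mgrid[:480,:640]; r=rays(np.c_[u.ravel(),v.ravel()],c)
    P=c[2]+r*d.ravel()[:,None]; P[d.ravel()==0]=np.nan; return P.reshape(480,640,3)
def save(n,im): cv2.imwrite("pics/"+n,im[:,:,::-1])
E
python3 - <<'E'
from h import *
s=observe(); print(s, arm.grasp_offset)
for n in("top","side"):
    im,d,c=grab(n); save(n+"0.png",im); np.savez(n+"0.npz",im=im,d=d); print(n,c[2],c[3].round(2))
E
```

```text
{'clock': 0.0, 'joints': array([ 1.18842304,  0.43522254,  0.02497841,  1.57408726, -0.01158993,
        1.13399472, -0.07509892]), 'dq': array([-0.00043057,  0.00140848,  0.00101601,  0.0001858 , -0.0020195 ,
       -0.00025965,  0.00012254]), 'joint_efforts': array([-3.36388496e-05, -6.67857170e+01,  9.85292494e-01, -3.14460218e+01,
       -6.04825420e-02,  4.31203446e-02,  1.81557480e-04]), 'position': array([ 0.17238542, -0.60023022,  0.22594912]), 'ee_rot': array([-3.10941215e+00, -4.37714918e-01,  5.80307197e-04]), 'force': array([-0.6524677 , -0.95267774,  0.52338738]), 'ft_torque': array([-0.00396818, -0.02271131,  0.008205  ]), 'gripper_force': 0.0, 'width': 0.9997686461928156} 0.0188
top [ 0.3984834  -0.01360722  1.10180007] [[-0.02  0.99 -0.13]
 [-1.   -0.02 -0.02]
 [-0.02  0.13  0.99]]
side [0.46651747 0.75164059 0.52048738] [[-1.    0.03 -0.07]
 [-0.08 -0.49  0.87]
 [-0.01  0.87  0.49]]
```

View pics/top0.png

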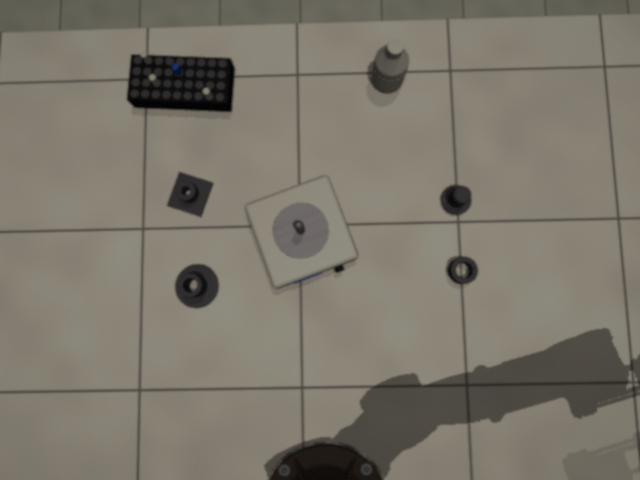

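View pics/side0.png

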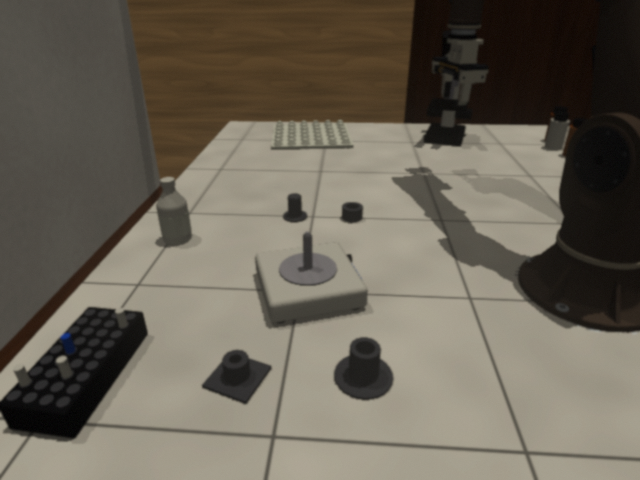

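The top view shows the hub at (196,286), cap (457,199), collar (462,269), square-flanged part (190,193), and plate centre about (301,231) with the spigot tip at (299,226). The side view agrees: hub (364,365), cap (294,207), spigot (308,250).

```bash
cat >> h.py <<'E'
def fitc(P):
    A=np.c_[2*P[:,:2],np.ones(len(P))]; x=np.linalg.lstsq(A,(P[:,:2]**2).sum(1),rcond=None)[0]
    return x[:2],np.sqrt(x[2]+x[0]**2+x[1]**2)
def blob(mask,uv,r):
    m=mask.astype(np.uint8)*255; w=np.zeros_like(m); cv2.circle(w,uv,r,255,-1); m&=w
    cs,_=cv2.findContours(m,cv2.RETR_EXTERNAL,cv2.CHAIN_APPROX_NONE)
    return max(cs,key=cv2.contourArea)[:,0]
E
python3 - <<'E'
from h import *
for n,L in (("top",[("hub",(196,286),40,.005,65),("cap",(457,199),30,.005,65),("collar",(462,269),30,.034,65)]),
  ("side",[("hub",(364,365),50,.005,65),("cap",(294,207),22,.005,65)])):
    z=np.load(n+"0.npz"); im,d=z["im"],z["d"]; _,_,c=grab(n); P=cloud(d,c)
    g=cv2.cvtColor(im,cv2.COLOR_RGB2GRAY)
    for nm,uv,r,h,t in L:
        b=blob(g<t,uv,r); W=plane(b,c,h); (e,rr)=cv2.minEnclosingCircle(W[:,:2].astype(np.float32))
        print(n,nm,fitc(W),e,rr)
        # barrel top from depth
        v0,u0=uv[1],uv[0]; Q=P[v0-r:v0+r,u0-r:u0+r].reshape(-1,3); k=Q[(Q[:,2]>.05)&(Q[:,2]<.07)]
        print("  depth top",len(k),k.mean(0) if len(k) else 0,(k.min(0)+k.max(0))/2 if len(k) else 0)
    uv=(301,231) if n=="top" else (308,268)
    Q=P[uv[1]-90:uv[1]+60,uv[0]-70:uv[0]+70].reshape(-1,3); k=Q[(Q[:,2]>.075)&(Q[:,2]<.14)]
    print("spigot depth",len(k),np.median(k,0),k.min(0),k.max(0))
    hsv=cv2.cvtColor(im,cv2.COLOR_RGB2HSV); print("plate px",im[240,285] if n=="top" else im[275,290],"housing", im[200,270] if n=="top" else im[290,280])
    m=(g<(136 if n=="x" else int((int(g[uv[1]+10,uv[0]-15])+int(g[200,265] if n=="top" else g[283,280]))/2)))
    b=blob(m,uv,38); W=plane(b,c,.054); print("plate",len(b),fitc(W),cv2.minEnclosingCircle(W[:,:2].astype(np.float32)))
E
```

```text
top hub (array([0.43750522, 0.25243401]), np.float64(0.041937771976986934)) (0.43773117661476135, 0.25238895416259766) 0.04319222271442413
  depth top 308 [0.437003   0.25125436 0.05880603] [0.43778923 0.2514458  0.05741765]
top cap (array([ 0.60287162, -0.27983576]), np.float64(0.029552966176344297)) (0.6028456687927246, -0.28122642636299133) 0.03180824965238571
  depth top 276 [ 0.60183042 -0.27942803  0.0594742 ] [ 0.6024832  -0.28090409  0.05767078]
top collar (array([ 0.45660959, -0.27718656]), np.float64(0.02683793212533699)) (0.4562886953353882, -0.2770397663116455) 0.028815727680921555
  depth top 0 0 0
spigot depth 103 [0.53740653 0.03580471 0.12338535] [0.53157651 0.02788751 0.07970015] [0.54964031 0.04553363 0.13325174]
plate px [111 106 105] housing [141 134 121]
plate 158 (array([0.53987405, 0.0377023 ]), np.float64(0.054144372324264715)) ((0.540007472038269, 0.03783261030912399), 0.055736202746629715)
side hub (array([0.43354467, 0.24154149]), np.float64(0.051282894832941656)) (0.4315322935581207, 0.23748499155044556) 0.064113087952137
  depth top 571 [0.43366036 0.25854732 0.05796404] [0.43378816 0.25571885 0.05628683]
side cap (array([ 0.6071349 , -0.32151499]), np.float64(0.05891361270099051)) (0.609851598739624, -0.3231951594352722) 0.08090885728597641
  depth top 107 [ 0.59775085 -0.27138659  0.0575359 ] [ 0.59840627 -0.27638187  0.05618877]
spigot depth 268 [0.53551737 0.04564993 0.10412191] [0.52801304 0.03547767 0.07505644] [0.54528352 0.04984087 0.13144773]
plate px [114 110 108] housing [157 151 135]
plate 171 (array([0.53960501, 0.01121333]), np.float64(0.07124125046318251)) ((0.5389264225959778, -0.0031453913543373346), 0.10178159922361374)
```

Emit:
apply_moves([
  [100,0.61,0.74,0,0],
  [100,0.61,0.74,0,0],
  [100,0.61,0.74,0,0],
  [100,0.61,0.74,0,0],
  [100,0.61,0.74,0,0],
  [100,0.61,0.74,0,0],
  [100,0.61,0.74,0,0],
  [100,0.61,0.74,0,0],
  [100,0.61,0.74,0,0],
  [100,0,0.8,0,0],
  [100,0,0.8,0,0],
  [100,0,0.8,0,0],
])

```text
clock: 1.7
position: [0.5018, -0.0556, 0.2266]
ee_rot: [3.111, 0.438, -0.0]
force: [0.8, 0.8, 0.5]
width: 0.997
gripper_force: 0.0
```

```bash
python3 - <<'E'
from h import *
s=observe(); print(s["position"],s["ee_rot"],s["force"]); p=imaging.camera_params("wrist"); print(np.array(p["tool_from_camera"]).round(3),p["camera_matrix"])
im,d,c=grab("wrist"); save("w0.png",im); np.savez("w0.npz",im=im,d=d); 
s=observe(); print(s["position"],s["ee_rot"])
print(plane([[0,0],[639,0],[639,479],[0,479],[320,240]],c,.054))
E
```

```text
[ 0.50177071 -0.05556886  0.22663991] [ 3.11089411e+00  4.37893185e-01 -2.16132167e-04] [0.8296243  0.80050715 0.50552212]
[[ 0.     0.962  0.271  0.072]
 [ 1.    -0.001  0.001 -0.001]
 [ 0.001  0.271 -0.962 -0.159]
 [ 0.     0.     0.     1.   ]] [[398.59600946   0.         316.991033  ]
 [  0.         398.59600946 232.86917166]
 [  0.           0.           1.        ]]
[ 0.50171726 -0.04790423  0.22694004] [-3.10567418e+00 -4.48947072e-01 -1.23724795e-03]
[[ 0.59079039  0.22055904  0.054     ]
 [ 0.72444737 -0.24414163  0.054     ]
 [ 0.31228804 -0.47025905  0.054     ]
 [ 0.1215737   0.19162156  0.054     ]
 [ 0.47569274 -0.06492391  0.054     ]]
```

Emit:
apply_moves([
  [100,0,0,0,0],
  [100,0,0,0,0],
])

```text
clock: 2.0
position: [0.5019, -0.0584, 0.2266]
ee_rot: [3.111, 0.436, -0.001]
force: [0.6, 0.9, 0.7]
width: 1.0
gripper_force: 0.0
```

```bash
python3 - <<'E'
from h import *
s=observe(); print(s["position"],s["ee_rot"],s["force"])
im,d,c=grab("wrist"); save("w1.png",im); np.savez("w1.npz",im=im,d=d); 
s=observe(); print(s["position"],s["ee_rot"])
E
```

```text
[ 0.50188868 -0.05839869  0.22663917] [ 3.11062677e+00  4.35565025e-01 -5.76260848e-04] [0.57368909 0.85583052 0.70546115]
[ 0.50191383 -0.05866566  0.22663741] [ 3.11079646e+00  4.34525807e-01 -4.77893053e-04]
```

View pics/w1.png

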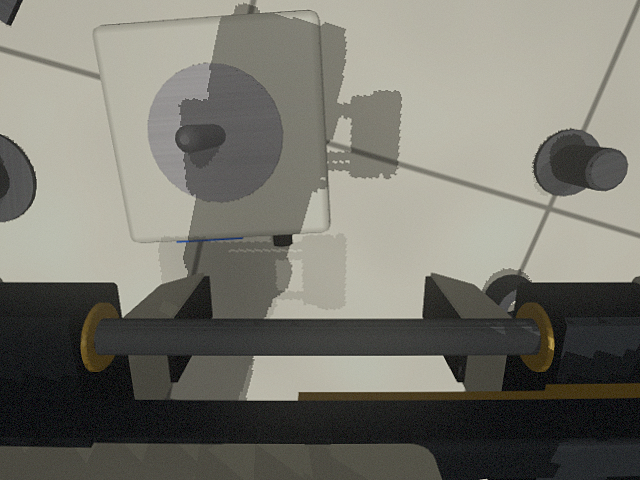

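The wrist view shows the plate circle centred near (216,132), the spigot tip at (188,138), and the cap's flange at (570,162) with its top at (606,168).

```bash
python3 - <<'E'
from h import *
z=np.load("w1.npz"); im,d=z["im"],z["d"]; _,_,c=grab("wrist"); P=cloud(d,c)
print(im[90,240],im[90,180],im[60,130],im[50,290])
i=im.astype(int); m=(i[:,:,2]-i[:,:,0]>=0)&(i.sum(2)>60)
m=cv2.medianBlur(m.astype(np.uint8)*255,5)>0
b=cv2.convexHull(blob(m,(216,132),85).reshape(-1,1,2))[:,0]; W=plane(b,c,.054); print("plate",len(b),fitc(W),cv2.minEnclosingCircle(W[:,:2].astype(np.float32)))
Q=P[50:210,140:290].reshape(-1,3); k=Q[(Q[:,2]>.07)&(Q[:,2]<.14)]; print("pin depth",len(k),k.min(0),k.max(0))
q=Q[(Q[:,2]>.126)&(Q[:,2]<.14)];print("tip",len(q),q.mean(0)); print("plate z",np.nanmedian(Q[:,2]))
Q=P[100:220,520:640].reshape(-1,3); k=Q[(Q[:,2]>.055)&(Q[:,2]<.07)]; print("cap top",len(k),k.mean(0),(k.min(0)+k.max(0))/2,np.ptp(k,0))
k=Q[(Q[:,2]>.0045)&(Q[:,2]<.0075)]; print("cap fl",len(k),(k.min(0)+k.max(0))/2,np.ptp(k,0))
E
```

```text
[95 94 96] [149 145 144] [182 181 168] [127 126 114]
plate 7 (array([0.54457717, 0.03672084]), np.float64(0.0018184080377082585)) ((0.5443238019943237, 0.03672238439321518), 0.0021338968072086573)
pin depth 1090 [0.52885692 0.02918158 0.07000194] [0.54645423 0.04710449 0.1325947 ]
tip 331 [0.53793494 0.03753728 0.12874512]
plate z 0.054091672789326084
cap top 1493 [ 0.60009648 -0.27623331  0.05984946] [ 0.59975542 -0.27806828  0.05895594] [0.03525618 0.03618378 0.00777883]
cap fl 1563 [ 0.5996734  -0.27561733  0.00600445] [0.06317081 0.0580303  0.00298995]
```

Emit:
apply_moves([
  [100,-0.3,0.8,0,0],
  [100,-0.3,0.8,0,0],
  [100,-0.3,0.8,0,0],
  [100,-0.2,0.8,0,0],
  [100,-0.3,0.7,0,0],
  [100,-0.2,0.3,0,0],
  [100,0,0,0,0],
  [100,0,0,0,0],
])

```text
clock: 3.1
position: [0.4068, 0.1935, 0.2267]
ee_rot: [3.111, 0.435, 0.0]
force: [0.2, 1.0, 0.7]
width: 0.999
gripper_force: 0.0
```

```bash
python3 - <<'E'
from h import *
im,d,c=grab("wrist"); s=observe(); print(s["position"],s["ee_rot"]); save("w2.png",im); np.savez("w2.npz",im=im,d=d); P=cloud(d,c)
Q=P[:300].reshape(-1,3)
g=lambda a,b:Q[(Q[:,2]>a)&(Q[:,2]<b)&(np.hypot(Q[:,0]-.437,Q[:,1]-.252)<.05)]
for a,b in((.057,.066),(.004,.008)):
    k=g(a,b); print(len(k),k.mean(0) if len(k) else 0,(k.min(0)+k.max(0))/2 if len(k) else 0,np.ptp(k,0) if len(k) else 0)
E
```

```text
[0.40683315 0.19336521 0.22664162] [ 3.11090947e+00  4.33840280e-01 -1.53085450e-05]
1584 [0.43510119 0.25395067 0.06042947] [0.4344769  0.25396154 0.0598734 ] [0.04469284 0.04501093 0.00566095]
4195 [0.43894872 0.25172765 0.00656164] [0.43450596 0.25446913 0.00600705] [0.08839551 0.08818404 0.00398579]
```

View pics/w2.png

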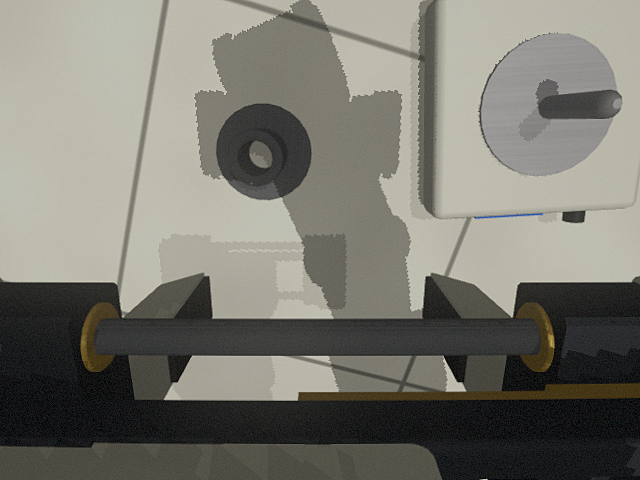

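The picture shows the hub's flange centred at (264,152), consistent with depth: hub at (0.4345, 0.254). I'll descend and stop to check contact forces.

Emit:
apply_moves([
  [100,0.46,0.6,0,0],
  [100,0,0.41,-0.3,0],
  [100,0,0,-0.7,0],
  [100,0,0,-0.7,0],
  [100,0,0,-0.7,0],
  [100,0,0,-0.5,0],
  [100,0,0,-0.41,0],
  [100,0,0,0,0],
])

```text
clock: 4.15
position: [0.4333, 0.2535, 0.0266]
ee_rot: [3.109, 0.435, -0.005]
force: [0.5, -0.2, 0.6]
width: 1.0
gripper_force: 0.0
```

Emit:
apply_moves([
  [30,0,0,0,0],
  [30,0,0,0,0],
  [30,0,0,0,0],
  [30,0,0,0,0],
  [30,0,0,0,0],
  [30,0,0,0,0],
  [30,0,0,0,0],
  [30,0,0,0,0],
], newtons=35)

```text
clock: 5.15
position: [0.4337, 0.2551, 0.0283]
ee_rot: [3.11, 0.438, 0.0]
force: [0.4, -2.3, 6.9]
width: 0.496
gripper_force: 35.0
```

Emit:
apply_moves([
  [30,0,0,0.2,0],
  [30,0,0,0.5,0],
  [30,0,0,0.7,0],
  [30,0,0,0.7,0],
  [30,0,0,0.7,0],
  [30,0,-0.4,0.2,0],
  [30,0.3,-0.7,0,0],
  [30,0.3,-0.7,0,0],
  [30,0.4,-0.7,0,0],
  [30,0.4,-0.6,0,0],
  [30,0.3,-0.5,0,0],
  [30,0,0,0,0],
])

```text
clock: 6.65
position: [0.5364, 0.0365, 0.2081]
ee_rot: [3.111, 0.431, -0.001]
force: [-0.1, 0.5, -2.9]
width: 0.496
gripper_force: 35.0
```

Emit:
apply_moves([
  [30,0,0,0,0],
  [30,0,0,0,0],
])

```text
clock: 6.9
position: [0.535, 0.0408, 0.2083]
ee_rot: [-3.11, -0.441, 0.0]
force: [-0.8, 0.8, -2.4]
width: 0.5
gripper_force: 35.0
```

```bash
python3 - <<'E'
from h import *
im,d,c=grab("wrist"); s=observe(); T=np.array(s["position"]); print(T,s["ee_rot"],s["width"],s["force"]); save("w3.png",im); np.savez("w3.npz",im=im,d=d); P=cloud(d,c)
Q=P.reshape(-1,3); Q=Q[np.hypot(*(Q-T)[:,:2].T)<.08]
top=T[2]-.0283+.06
for a,b,r in((top-.004,top+.004,.024),(top-.056,top-.05,.05)):
    k=Q[(Q[:,2]>a)&(Q[:,2]<b)&(np.hypot(*(Q-T)[:,:2].T)<r)]
    if len(k): print(len(k),k.mean(0),k.min(0),k.max(0),(k.min(0)+k.max(0))/2-T)
E
```

```text
[0.53504721 0.0406925  0.2083057 ] [-3.11012415e+00 -4.40892574e-01  1.56972556e-04] 0.4956575057473051 [ 0.03151821  0.0734808  -3.83497807]
5719 [0.53898626 0.04242344 0.24016791] [0.51257028 0.01693052 0.23600576] [0.55855054 0.06461554 0.24400532] [5.13199908e-04 8.05348768e-05 3.16998384e-02]
10663 [0.55651245 0.04797955 0.18651635] [ 0.51928415 -0.0016674   0.18401488] [0.58022955 0.0865208  0.18997733] [ 0.01470964  0.0017342  -0.0213096 ]
```

View pics/w3.png

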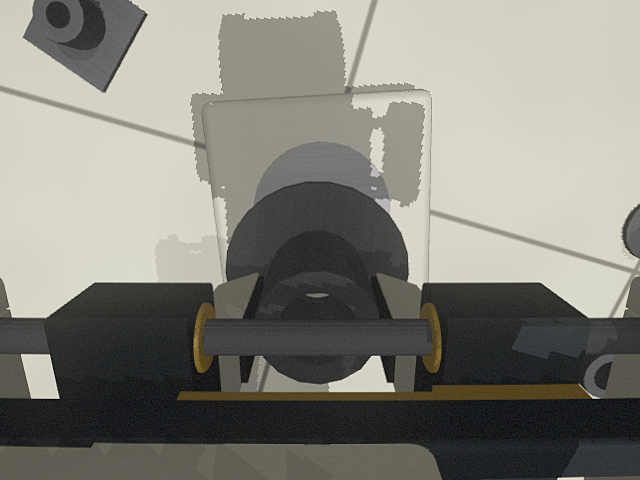

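The hub is held upright and centred in the fingers, over the plate at (322,200). The small correction first, then down past the tip.

Emit:
apply_moves([
  [30,0.045,-0.065,0,0],
  [30,0,0,-0.3,0],
  [30,0,0,-0.3,0],
  [30,0,0,-0.2,0],
  [30,0,0,-0.2,0],
  [30,0,0,-0.2,0],
  [30,0,0,0,0],
  [30,0,0,0,0],
])

```text
clock: 7.95
position: [0.5385, 0.0357, 0.1364]
ee_rot: [-3.111, -0.438, -0.001]
force: [-0.7, 0.8, -1.6]
width: 0.496
gripper_force: 35.0
```

```bash
python3 - <<'E'
from h import *
s=observe();print(s["position"],s["ee_rot"],s["force"],s["ft_torque"])
E
```

```text
[0.53854011 0.03568576 0.1364158 ] [-3.11089299e+00 -4.38031893e-01 -6.60866716e-04] [-0.68931163  0.83794863 -1.58908605] [ 0.04010956  0.01911919 -0.03956519]
```

Emit:
apply_moves([
  [30,0,0.02,-0.2,0],
  [30,0,0,-0.2,0],
  [30,0,0,-0.2,0],
  [30,0,0,-0.15,0],
  [30,0,0,-0.08,0],
  [30,0,0,0,0],
  [30,0,0,0,0],
])

```text
clock: 8.82
position: [0.5386, 0.0369, 0.0867]
ee_rot: [3.111, 0.438, 0.001]
force: [0.0, -0.3, -2.9]
width: 0.494
gripper_force: 35.0
```

Emit:
apply_moves([
  [30,0,0,-0.03,0],
  [30,0,0,-0.03,0],
  [30,0,0,-0.03,0],
  [30,0,0,0,0],
])

```text
clock: 9.32
position: [0.5384, 0.0369, 0.0823]
ee_rot: [3.11, 0.438, 0.001]
force: [-5.7, -0.4, 15.2]
width: 0.495
gripper_force: 35.0
```

Emit:
apply_moves([
  [100,0,0,0,0],
  [100,0,0,0,0],
  [100,0,0,0,0],
  [100,0,0,0,0],
  [100,0,0,0.2,0],
  [100,0,0,0.5,0],
  [100,0,0,0.7,0],
  [100,0,0,0.8,0],
  [100,0,0,0.3,0],
])

```text
clock: 10.45
position: [0.5396, 0.0373, 0.2349]
ee_rot: [3.111, 0.438, 0.008]
force: [0.0, 0.2, -0.6]
width: 0.997
gripper_force: 0.0
```

Emit:
apply_moves([
  [100,0,-0.8,0,0],
  [100,0,-0.8,0,0],
  [100,0,-0.8,0,0],
  [100,0,0,0,0],
  [100,0,0,0,0],
])

```text
clock: 11.08
position: [0.5383, -0.1067, 0.2315]
ee_rot: [-3.11, -0.438, -0.001]
force: [-0.4, 0.5, 0.2]
width: 1.001
gripper_force: 0.0
```

```bash
python3 - <<'E'
from h import *
im,d,c=grab("wrist"); s=observe(); T=np.array(s["position"]); print(T,s["ee_rot"],s["width"],s["force"]); save("w4.png",im); P=cloud(d,c)
Q=P[:310].reshape(-1,3); H=np.array([.538,.0375])
for a,b,r in((.110,.117,.03),(.057,.063,.06),(.126,.14,.03)):
    k=Q[(Q[:,2]>a)&(Q[:,2]<b)&(np.hypot(*(Q[:,:2]-H).T)<r)]
    if len(k): print("hub",len(k),np.median(k,0),(k.min(0)+k.max(0))/2,np.ptp(k,0))
H=np.array([.5997,-.277])
for a,b,r in((.055,.066,.03),(.0045,.0075,.04)):
    k=Q[(Q[:,2]>a)&(Q[:,2]<b)&(np.hypot(*(Q[:,:2]-H).T)<r)]
    if len(k): print("cap",len(k),k.mean(0),(k.min(0)+k.max(0))/2,np.ptp(k,0))
E
```

```text
[ 0.5384091  -0.10594407  0.23145158] [-3.11006713e+00 -4.39959616e-01 -1.01487529e-03] 0.9970463923276806 [-0.10151545 -0.18371773  0.31223154]
hub 2371 [0.54083597 0.03536675 0.11454693] [0.53844246 0.03745916 0.11349467] [0.04572748 0.04583121 0.00695328]
hub 5052 [0.55531352 0.02279108 0.06067165] [0.53877857 0.03721773 0.06001619] [0.08884674 0.08967478 0.00594287]
hub 303 [0.53860216 0.03694496 0.12851456] [0.53755704 0.03771649 0.12895432] [0.0131185  0.01353846 0.00590025]
cap 1405 [ 0.60056903 -0.27636261  0.06001879] [ 0.60047067 -0.27853589  0.05883089] [0.03499715 0.03802758 0.00763134]
cap 1426 [ 0.60192171 -0.26898631  0.00634331] [ 0.60067769 -0.27425285  0.00600852] [0.06204719 0.05629853 0.00297689]
```

View pics/w4.png

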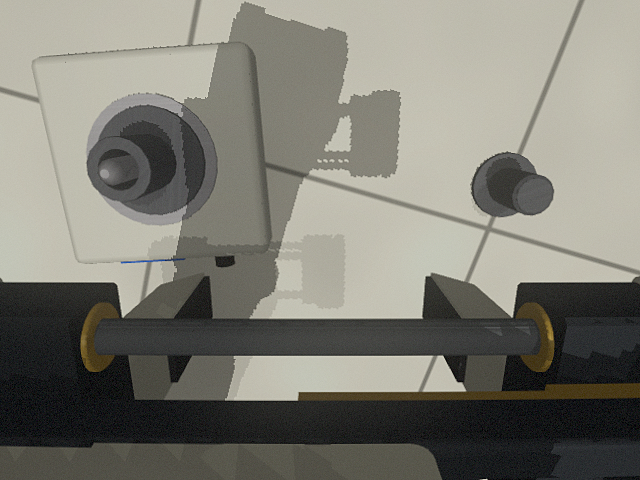

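The picture shows the hub flat on the plate (flange at (152,160), spigot out of its top at (107,172)), and the cap at (505,185)/(532,193). Next, the cap: about (0.600, -0.277).

Emit:
apply_moves([
  [100,0.3,-0.8,0,0],
  [100,0.3,-0.8,0,0],
  [100,0.3,-0.8,0,0],
  [100,0.13,-0.45,-0.3,0],
  [100,0,0,-0.7,0],
  [100,0,0,-0.7,0],
  [100,0,0,-0.7,0],
  [100,0,0,-0.5,0],
  [100,0,0,-0.4,0],
  [100,0,0,-0.09,0],
  [100,0,0,0,0],
])

```text
clock: 12.5
position: [0.6007, -0.2773, 0.028]
ee_rot: [-3.11, -0.44, -0.001]
force: [0.1, 0.5, 0.3]
width: 1.0
gripper_force: 0.0
```

Emit:
apply_moves([
  [20,0,0,0,0],
  [20,0,0,0,0],
  [20,0,0,0,0],
  [20,0,0,0,0],
  [20,0,0,0,0],
  [20,0,0,0,0],
  [20,0,0,0,0],
  [20,0,0,0,0],
], newtons=30)

```text
clock: 13.5
position: [0.6001, -0.2784, 0.0275]
ee_rot: [3.111, 0.438, -0.0]
force: [-0.8, -0.3, 0.0]
width: 0.393
gripper_force: 30.0
```

Emit:
apply_moves([
  [20,0,0,0.3,0],
  [20,0,0,0.6,0],
  [20,0,0,0.8,0],
  [20,0,0,0.8,0],
  [20,0,0.2,0.6,0],
  [20,-0.2,0.8,0,0],
  [20,-0.2,0.8,0,0],
  [20,-0.2,0.8,0,0],
  [20,-0.2,0.8,0,0],
  [20,-0.24,0.8,0,0],
  [20,0,0.7,0,0],
  [20,0,0.36,0,0],
])

```text
clock: 15.0
position: [0.5372, 0.0405, 0.215]
ee_rot: [-3.11, -0.443, -0.002]
force: [-0.1, -0.4, -2.1]
width: 0.389
gripper_force: 30.0
```

Emit:
apply_moves([
  [20,0,0,0,0],
  [20,0,0,0,0],
  [20,0,0,0,0],
  [20,0,0,0,0],
])

```text
clock: 15.5
position: [0.5377, 0.0364, 0.2135]
ee_rot: [3.111, 0.435, -0.0]
force: [-0.0, -0.5, -2.2]
width: 0.389
gripper_force: 30.0
```

```bash
python3 - <<'E'
from h import *
im,d,c=grab("wrist"); s=observe(); T=np.array(s["position"]); print(T,s["ee_rot"],s["width"],s["force"]); save("w5.png",im); P=cloud(d,c)
Q=P.reshape(-1,3); top=T[2]-.0275+.06
for a,b,r in((top-.002,top+.002,.022),(top-.057,top-.051,.04)):
    k=Q[(Q[:,2]>a)&(Q[:,2]<b)&(np.hypot(*(Q-T)[:,:2].T)<r)]
    if len(k): print(len(k),k.mean(0),k.min(0)-T,k.max(0)-T)
im,d,c=grab("side"); save("s5.png",im)
E
```

```text
[0.53768638 0.03662242 0.21350926] [ 3.11102145e+00  4.36049006e-01 -2.68875145e-04] 0.38705365426066923 [-0.15039118 -0.36985446 -1.88334263]
3200 [0.54309957 0.03862038 0.24619968] [-0.01701222 -0.01960872  0.03050255] [0.01817657 0.02181578 0.0344957 ]
4886 [0.55406538 0.04183436 0.19255393] [-0.01222449 -0.02950844 -0.02446957] [ 0.03230323  0.03241097 -0.01851616]
```

View pics/s5.png

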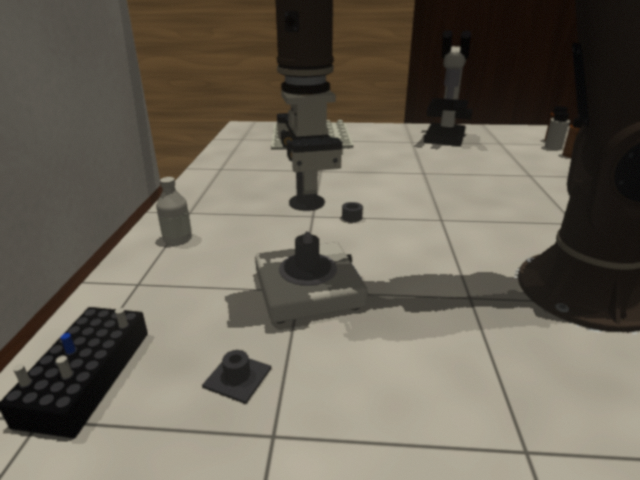

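The side view shows the cap level at (307,202), above the spigot tip at (307,236), with the hub seated. It is aligned to within a millimetre, so I'll lower it.

Emit:
apply_moves([
  [20,0,0,-0.25,0],
  [20,0,0,-0.25,0],
  [20,0,0,-0.2,0],
  [20,0,0,-0.15,0],
  [20,0,0,-0.1,0],
  [20,0,0,-0.08,0],
  [20,0,0,0,0],
  [20,0,0,0,0],
])

```text
clock: 16.6
position: [0.5379, 0.0374, 0.1521]
ee_rot: [3.111, 0.438, 0.001]
force: [0.4, -0.1, -1.3]
width: 0.391
gripper_force: 30.0
```

Emit:
apply_moves([
  [20,0,0,-0.05,0],
  [20,0,0,-0.05,0],
  [20,0,0,-0.03,0],
  [20,0,0,0,0],
  [20,0,0,0,0],
])

```text
clock: 17.23
position: [0.5377, 0.0374, 0.144]
ee_rot: [3.111, 0.438, 0.0]
force: [-0.5, 0.4, -1.8]
width: 0.388
gripper_force: 30.0
```

Emit:
apply_moves([
  [20,0,0,-0.02,0],
  [20,0,0,-0.02,0],
  [20,0,0,-0.015,0],
  [20,0,0,0,0],
  [20,0,0,0,0],
])

```text
clock: 17.85
position: [0.5378, 0.0374, 0.1414]
ee_rot: [3.111, 0.438, 0.001]
force: [-3.3, 0.2, 6.9]
width: 0.388
gripper_force: 30.0
```

Contact came at the expected height. I'll release, retreat and check.

Emit:
apply_moves([
  [100,0,0,0,0],
  [100,0,0,0,0],
  [100,0,0,0,0],
  [100,0,0,0,0],
  [100,0,0,0,0],
  [100,0,0,0.2,0],
  [100,0,0,0.5,0],
  [100,0,0,0.7,0],
  [100,0,0,0.8,0],
])

```text
clock: 18.98
position: [0.5373, 0.0374, 0.2745]
ee_rot: [-3.111, -0.438, 0.001]
force: [0.6, 0.6, -0.6]
width: 0.997
gripper_force: 0.0
```

Emit:
apply_moves([
  [100,0,-0.8,0,0],
  [100,0,-0.8,0,0],
  [100,0,-0.8,0,0],
  [100,0,-0.3,0,0],
  [100,0,0,0,0],
  [100,0,0,0,0],
])

```text
clock: 19.73
position: [0.5379, -0.1225, 0.2729]
ee_rot: [-3.109, -0.442, -0.001]
force: [0.5, 1.4, -0.4]
width: 0.999
gripper_force: 0.0
```

```bash
python3 - <<'E'
from h import *
im,d,c=grab("wrist"); s=observe(); print(s["position"],s["width"],s["force"]); P=cloud(d,c)
Q=P[:310].reshape(-1,3); H=np.array([.538,.0375])
for n,a,b,r in(("captop",.168,.18,.03),("capfl",.116,.124,.035),("hubfl",.057,.063,.06)):
    k=Q[(Q[:,2]>a)&(Q[:,2]<b)&(np.hypot(*(Q[:,:2]-H).T)<r)]
    if len(k): print(n,len(k),np.median(k,0),(k.min(0)+k.max(0))/2,np.ptp(k,0))
im,d,c=grab("side"); save("s6.png",im)
E
```

```text
[ 0.53793432 -0.12238156  0.27287421] 1.0014653406256162 [ 0.56437495 -0.01221602 -0.17282941]
captop 2467 [0.53908247 0.03608161 0.17439051] [0.53790067 0.03805107 0.1726409 ] [0.03586706 0.03621903 0.00927751]
capfl 2721 [0.54930534 0.02567235 0.12068301] [0.53777094 0.03698507 0.11999268] [0.06368025 0.06170302 0.00791782]
hubfl 3495 [0.55650895 0.01821298 0.06072261] [0.5377073  0.03603077 0.05998923] [0.09309493 0.08900702 0.00596958]
```

View pics/s6.png

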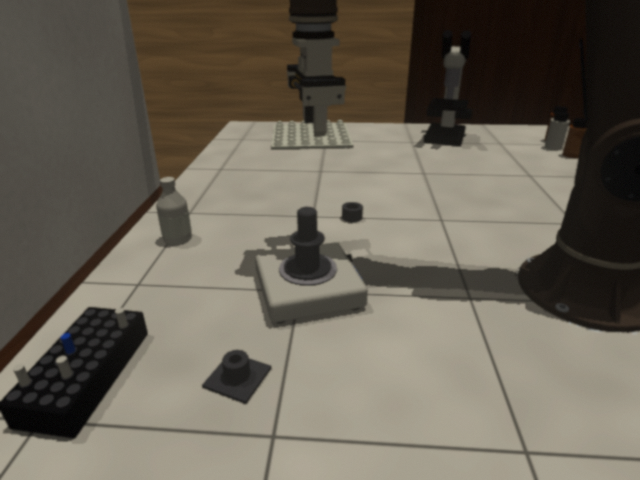

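The cap at (307,238) stands flat on the hub at (307,265). The measured heights match: cap top at 174 mm and cap flange at 120 mm. The gripper is clear.

```bash
python3 -c "
from cell import arm; print(arm.sign_off())"
```

```text
the job is handed in; nothing more can be done
None
```

The hub is on the spigot, flange down and flat on the steel plate, and the end cap sits flange down and flat on top of it; the job was handed in at about 20 s on the robot's clock.

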